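# Sort the saw offcuts by metal into their stock bins

## Robot

A 7-joint arm with a two-finger parallel gripper is mounted at the origin on the work surface. World frame = base frame: x ahead of the robot, y to its left, z up, the work surface at z = 0. Lengths are in m, angles in rad, forces in N, time in s.
With the tool pointing down it reaches from about 0.4 to 0.85 m from the base axis. Payload 10.4 kg.
Tool frame: the origin (TCP) lies midway between the tips of the shut fingers; the grasp point (between the pads) lies 19 mm behind it; z points along the fingers, x is the direction in which the jaws open and shut, and the axes are right-handed (so a half turn about z gives the same grasp; the last joint's range is limited). The gripper opens to 87 mm and grips with 3 to 60 N. Pads are 19 mm wide; open, the fingers measure 117 mm over their backs; the gripper's body (75 mm by 190 mm) begins 51 mm behind the grasp point.
Start: joints at [-1.22, 0.332, -0.065, 1.46, 0.022, 1.35, -0.088], TCP at [0.228, 0.582, 0.223] pointing down, gripper open.
Joint ranges: [-2.6, 2.6], [-0.5, 2.12], [-1.47, 1.34], [0.16, 2.42], [-1.27, 4.41], [0.06, 2.06], [-2.6, 2.6]. Speed limits (rad/s): [2.22, 2.22, 2.79, 2.79, 3.14, 3.14, 3.14].

## Interface

Orientations are given as a unit quaternion [x, y, z, w].
In Python, from bench import r gives the robot as it stands. The module is installed in compiled form; this text tells all that it offers.
- The arm moves only by the tool play_rows, never from a script. Its argument "commands" is a list of rows, each a list of 7 numbers: the shift along the world's x, y, z in cm, then the turn, a rotation vector about the world's x, y, z in rad, then the finger opening in cm, from 0 to 8.7. A call has 1 to 20 rows; each row shifts and turns the commanded pose from where the row before left it; what a row does not reach is not made up. A row lasts 1/8 s, in which the tool goes at most 62.5 mm and 10.7 degrees, less where a joint would pass 70% of its speed; a pose out of reach is approached as far as the arm can. A call is refused whole if a number of a shift passes 6.25 or a number of a turn 0.188, either way. A call with a gripper value outside its range is refused whole. The fingers move at their own pace and stop on an object; "grip_force" is the grip in N (left out, the last holds). Time passes only in rows, so rows that do not move let the fingers close. It gives the time, the measured TCP pose, the force and the opening at its end, in the units of the state.
- r.read_state(): the state, without advancing time (a new reading comes with each control period).
- r.camera(name): name is "side" or "top" or "wrist"; returns a dict with "img" (384x512x3 uint8, red, green, blue), "K" (3x3 intrinsics, pixels), "camera_from_world" (4x4, takes a point from world to camera coordinates). Camera axes: x right, y down, z forward; pixel columns grow to the right and rows downward; lengths in m; the calibration is good to about 2 mm. A picture is of the moment at which its call begins. There is no depth.
- r.close_job(): hands the job in, once; it reports no verdict.
The state is a dict: "time": time; "joint_positions": joint angles; "joint_vel": joint speeds; "joint_torque": joint torques, N m; "ee_pos": TCP position; "eef_rot": TCP orientation; "ft_force": force on the tool from outside, world axes, zero at the start; "torque": the same for the moment, N m; "width": finger opening in m.
Only numpy, scipy, OpenCV 4.12 (cv2) and the standard library are available. Lean on these libraries where they do the work, as an engineer would, in place of code of your own. Each camera call takes 0.05 s, during which the arm holds its last target. There are 200 camera calls.

## Task

Put the five loose saw offcuts away by metal, whatever their shape: each goes into the red bin that already holds stock ends of the same metal. Lay every piece flat on the clear floor in front of those ends, in line with the bin's length, and set it down rather than dropping it; where a bin gets two, lay them side by side. Leave the oil can and the try square where they are.

Things in the scene. Friction and masses are not known exactly. Their poses are not given: they have to be found in the camera images.
- brass_hex: Solid brass (yellow) hexagon bar offcut, 70 mm long, 24 mm across flats (27.7 mm across corners), lying on a flat: 24 mm high, 27.7 mm wide; about 0.3 kg. Starts flat on the bench, at any yaw. Origin at the middle of the piece (mid-length, mid-section), x along its length, z up at the start.
- brass_tube: Brass (yellow) square tube offcut, 76 mm long, 25 x 25 mm, wall 2.5 mm; about 0.15 kg. Starts flat on the bench, at any yaw. Origin at the middle of the piece (mid-length, mid-section), x along its length, z up at the start.
- steel_hex: Solid black mill-scale steel hexagon bar offcut with bright sawn ends, 74 mm long, 24 mm across flats (27.7 mm across corners), lying on a flat: 24 mm high, 27.7 mm wide; about 0.3 kg. Starts flat on the bench, at any yaw. Origin at the middle of the piece (mid-length, mid-section), x along its length, z up at the start.
- steel_tube: Black steel square tube offcut, 80 mm long, 25 x 25 mm, wall 2.5 mm; about 0.15 kg. Starts flat on the bench, at any yaw. Origin at the middle of the piece (mid-length, mid-section), x along its length, z up at the start.
- alu_channel: Pale silvery aluminium U-channel offcut, open side up, 76 mm long, 25 mm wide, 25 mm high, wall 3 mm; about 0.05 kg. Starts flat on the bench, at any yaw. Origin at the middle of the piece (mid-length, mid-section), x along its length, z up at the start.
- bin_brass: The brass bin, holding three short yellow brass ends (fixed, up to 30 mm tall, from x = +45 mm to the back). Shallow red parts bin, fixed, 186 mm long (x), 138 wide (y). Origin under its centre, x along its length to the back wall, z up. Walls and floor 3 mm thick; back and sides 55 mm high, sloping over the front 50 mm to a 28 mm front lip at -x, towards the robot. Clear floor: x -90 to +45, y -66 to +66 mm.
- bin_steel: The steel bin, holding three short black steel ends (fixed, up to 30 mm tall, from x = +45 mm to the back). Shallow red parts bin, fixed, 186 mm long (x), 138 wide (y). Origin under its centre, x along its length to the back wall, z up. Walls and floor 3 mm thick; back and sides 55 mm high, sloping over the front 50 mm to a 28 mm front lip at -x, towards the robot. Clear floor: x -90 to +45, y -66 to +66 mm.
- bin_alu: The aluminium bin, holding three short pale aluminium ends (fixed, up to 30 mm tall, from x = +45 mm to the back). Shallow red parts bin, fixed, 186 mm long (x), 138 wide (y). Origin under its centre, x along its length to the back wall, z up. Walls and floor 3 mm thick; back and sides 55 mm high, sloping over the front 50 mm to a 28 mm front lip at -x, towards the robot. Clear floor: x -90 to +45, y -66 to +66 mm.
- oil_can: Bystander: a small green oil can standing beside the bins, body 68 mm across and 96 mm tall, thin brass spout reaching 48 mm out at 140 mm height, wire handle on the other side. Origin under its centre.
- try_square: Bystander: a try square lying flat beside the bins, dark wooden stock 90 x 18 x 16 mm (along x) with a steel blade 22 mm wide reaching 139 mm out along +y. Origin under the middle of the stock.

How it is judged:
At the end, for the whole second after the job is handed in: Each offcut rests released in the bin of its own metal: its middle at x -75 to +30 mm and y within 56 mm of the centre line (bin axes), flat on the floor (middle at most 5 mm above its resting height), its length within 0.26 rad (15 degrees) of the bin's length (x of brass_hex in the frame of bin_brass between -0.075 and 0.03 m and y of brass_hex in the frame of bin_brass between -0.056 and 0.056 m and z of brass_hex in the frame of bin_brass below 0.02 m and angle between the x axis of each of brass_hex, brass_tube and the x axis of bin_brass, either way round below 0.26 rad and linear speed of each of brass_hex, brass_tube, steel_hex, steel_tube, alu_channel below 0.02 m/s and x of brass_tube in the frame of bin_brass between -0.075 and 0.03 m and y of brass_tube in the frame of bin_brass between -0.056 and 0.056 m and z of brass_tube in the frame of bin_brass below 0.0205 m and x of steel_hex in the frame of bin_steel between -0.075 and 0.03 m and y of steel_hex in the frame of bin_steel between -0.056 and 0.056 m and z of steel_hex in the frame of bin_steel below 0.02 m and angle between the x axis of each of steel_hex, steel_tube and the x axis of bin_steel, either way round below 0.26 rad and x of steel_tube in the frame of bin_steel between -0.075 and 0.03 m and y of steel_tube in the frame of bin_steel between -0.056 and 0.056 m and z of steel_tube in the frame of bin_steel below 0.0205 m and x of alu_channel in the frame of bin_alu between -0.075 and 0.03 m and y of alu_channel in the frame of bin_alu between -0.056 and 0.056 m and z of alu_channel in the frame of bin_alu below 0.0205 m and angle between the x axis of alu_channel and the x axis of bin_alu, either way round below 0.26 rad); the robot touches nothing.
It fails at once if the oil can is pushed more than 30 mm or tipped over (distance of oil_can from where it was at the start of the episode above 0.03 m or angle between oil_can's own z axis and vertical above 0.4 rad).
It fails at once if the try square is pushed more than 30 mm (distance of try_square from where it was at the start of the episode above 0.03 m).
It fails at once if an offcut is dropped or thrown: it falls free of the fingers faster than 0.7 m/s (a drop of about 25 mm) ((contact force between the fingers and brass_hex below 0.02 N and linear speed of brass_hex above 0.7 m/s) or (contact force between the fingers and brass_tube below 0.02 N and linear speed of brass_tube above 0.7 m/s) or (contact force between the fingers and steel_hex below 0.02 N and linear speed of steel_hex above 0.7 m/s) or (contact force between the fingers and steel_tube below 0.02 N and linear speed of steel_tube above 0.7 m/s) or (contact force between the fingers and alu_channel below 0.02 N and linear speed of alu_channel above 0.7 m/s)).
It also fails if it takes over 128 s, if anything falls off the work surface, if the arm or the gripper's body presses on something with over 40 N, if the wrist force passes 120 N, or if a joint passes its speed limit or range.

## Working session

There is one attempt and no reset: what is moved stays moved. The work goes in short steps, Python scripts to look and compute and a tool call to move; the robot and the scene stay as the last step left them, time stands still between calls to the robot, and variables do not carry over. Pictures are saved under pics/ and viewed, about 12 in all and at most 16, crops included, and the job is handed in when it is done.

Besides the shell and the picture viewer there is one more tool, called after "Request:" as a command line: name --pt "numbers of a row" for each row, then --argument value for the rest. play_rows: Moves the arm, as the interface text tells. Its arguments: {"type":"object","properties":{"commands":{"type":"array","items":{"type":"array","items":{"type":"number"}}},"grip_force":{"type":"number"}},"required":["commands"]}

```bash
mkdir -p pics; python3 - <<'E'
from bench import r
import cv2,numpy as np,pickle
s=r.read_state();print(s['time'],s['ee_pos'],s['eef_rot'],s['width'])
d={n:r.camera(n) for n in("top","side")}
pickle.dump(d,open('d0.pkl','wb'))
for n in d:
  cv2.imwrite(f'pics/{n}0.png',cv2.resize(d[n]['img'][:,:,::-1],(800,600)))
  T=d[n]['camera_from_world'];print(n,d[n]['K'].tolist(),(-T[:3,:3].T@T[:3,3]).round(3),T[:3,:3].round(3).tolist())
E
```

```text
0.0 [0.22806301 0.58149413 0.2217661 ] [ 8.26173734e-01  5.63415009e-01 -5.69147385e-04  4.06136136e-04] 0.08693827465523517
top [[399.74779785637173, 0.0, 258.32348868923003], [0.0, 399.74779785637173, 187.75721200315655], [0.0, 0.0, 1.0]] [ 0.42  -0.01   1.324] [[0.029, -0.999, -0.015], [-0.996, -0.027, -0.089], [0.089, 0.018, -0.996]]
side [[395.4667890644315, 0.0, 254.5358267547573], [0.0, 395.4667890644315, 189.83201600305011], [0.0, 0.0, 1.0]] [ 0.133 -0.821  0.656] [[0.891, -0.454, -0.005], [-0.252, -0.485, -0.838], [0.378, 0.748, -0.546]]
```

View pics/top0.png

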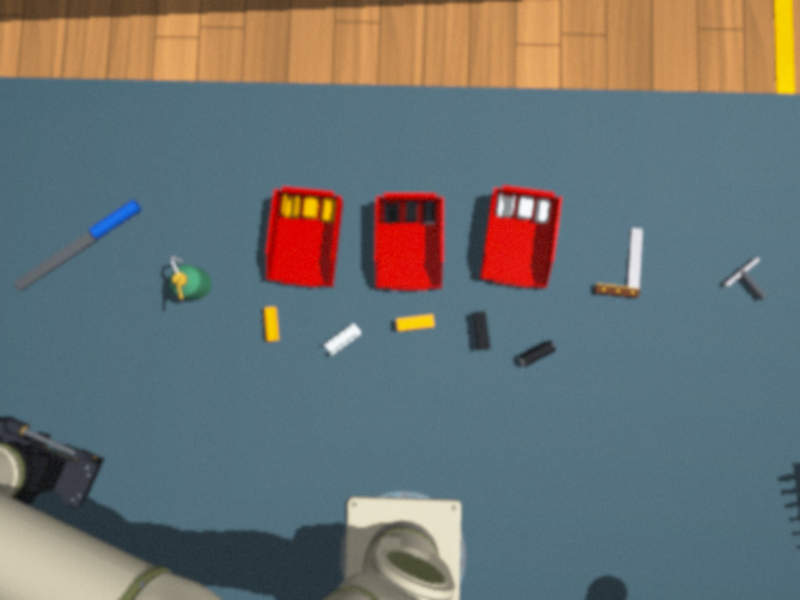

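View pics/side0.png

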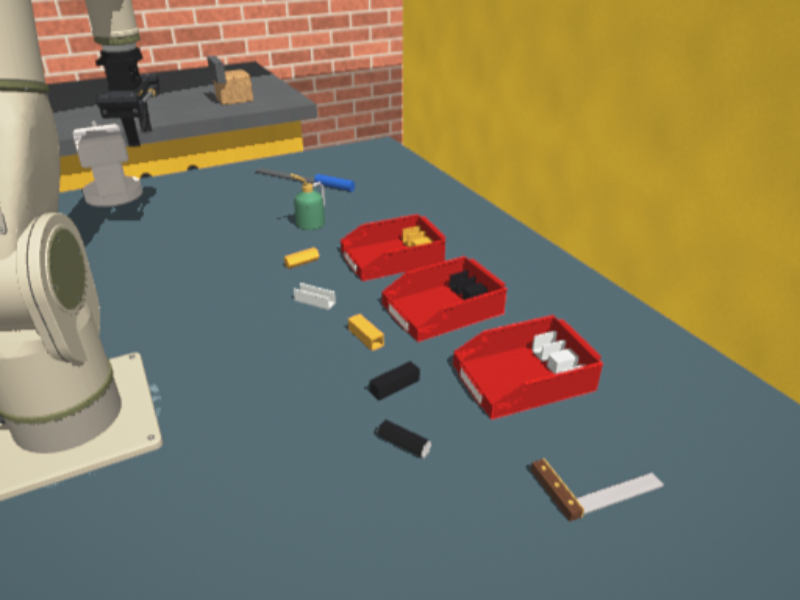

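The top view (800x600) shows, left to right, brass hex (272,324), aluminium channel (343,339), brass tube (415,323), steel square tube (479,331) and steel hex (535,354). The bins are brass (303,237), steel (409,242) and aluminium (521,237). The oil can is at (190,283) and the try square at (620,290). The side view agrees: the piece with the bright end is the hex, and the channel is open side up.

```bash
cat > h.py <<'E'
import numpy as np,cv2
def ray(c,uv,z):
    T=c['camera_from_world'];R=T[:3,:3];o=-R.T@T[:3,3]
    p=np.c_[np.atleast_2d(uv),np.ones(len(np.atleast_2d(uv)))]
    d=(R.T@np.linalg.inv(c['K'])@p.T).T
    return o+d*((z-o[2])/d[:,2])[:,None]
def masks(c):
    h=cv2.cvtColor(c['img'],cv2.COLOR_RGB2HSV);H,S,V=[h[...,i].astype(int) for i in range(3)]
    return dict(brass=(H>15)&(H<35)&(S>120)&(V>110),steel=(V<62),alu=(S<45)&(V>125),red=((H<6)|(H>174))&(S>150)&(V>70))
def blobs(m,a0,a1):
    cs,_=cv2.findContours(m.astype(np.uint8),cv2.RETR_EXTERNAL,cv2.CHAIN_APPROX_NONE)
    return [k for k in cs if a0<cv2.contourArea(k)<a1]
E
python3 - <<'E'
import pickle;from h import *
d=pickle.load(open('d0.pkl','rb'))
for n in('top','side'):
  c=d[n];M=masks(c)
  for k in('brass','steel','alu'):
    for b in blobs(M[k],60,700):
      u=b[:,0].astype(float);m=u.mean(0)
      if n=='top' and not(150<m[0]<380 and 180<m[1]<245):continue
      if n=='side' and not(160<m[0]<290 and 140<m[1]<300):continue
      mo=cv2.moments(b);cen=(mo['m10']/mo['m00'],mo['m01']/mo['m00'])
      w=ray(c,u,0.02 if n=='top' else .0125)[:,:2]
      (p,sz,a)=cv2.minAreaRect((w*1000).astype(np.float32))
      a=a if sz[0]>sz[1] else a+90
      print(n,k,np.round(cen,1),'cen',ray(c,cen,.015 if n=='top' else .0125)[0][:2].round(4),'rect',np.round(p,1),np.round(sz,1),'yaw',round((a+90)%180-90,1))
  for b in blobs(M['red'],800,9000) if n=='top' else []:
    q=cv2.boxPoints(cv2.minAreaRect(cv2.convexHull(b)))
    e=cv2.approxPolyDP(cv2.convexHull(b),5,True)[:,0].astype(float)
    print('bin',e.tolist());print(' z.055',(ray(c,e,.055)[:,:2]*1000).round(0).tolist(),'z0',(ray(c,e,0.)[:,:2]*1000).round(0).tolist())
E
```

```text
top brass [265.  206.2] cen [ 0.4773 -0.0111] rect [476.9 -11.1] [27.8 80. ] yaw -81.7
top brass [173. 207.] cen [0.466  0.2908] rect [466.2 289.8] [72.7 28.8] yaw 7.5
top steel [343.4 225.2] cen [ 0.4226 -0.2673] rect [ 421.6 -265.1] [22.9 71.2] yaw -62.0
top steel [306.2 211.5] cen [ 0.4637 -0.1459] rect [ 463.1 -143.3] [70.4 30.3] yaw 8.6
top alu [219.  216.5] cen [0.4393 0.1384] rect [439.6 137.4] [32.7 81.3] yaw -51.5
bin [[282.0, 126.0], [281.0, 183.0], [240.0, 183.0], [241.0, 126.0]]
 z.055 [[736.0, -59.0], [551.0, -60.0], [547.0, 71.0], [733.0, 74.0]] z0 [[749.0, -61.0], [556.0, -62.0], [553.0, 74.0], [746.0, 77.0]]
bin [[317.0, 120.0], [358.0, 126.0], [348.0, 183.0], [307.0, 177.0]]
 z.055 [[758.0, -171.0], [742.0, -303.0], [557.0, -273.0], [572.0, -142.0]] z0 [[773.0, -178.0], [756.0, -316.0], [562.0, -284.0], [579.0, -148.0]]
bin [[217.0, 126.0], [212.0, 182.0], [172.0, 179.0], [175.0, 122.0]]
 z.055 [[731.0, 151.0], [548.0, 160.0], [554.0, 289.0], [740.0, 288.0]] z0 [[744.0, 158.0], [554.0, 168.0], [560.0, 302.0], [754.0, 301.0]]
side brass [233.9 212.1] cen [ 0.4772 -0.0134] rect [477.5 -11.5] [ 41.5 104.2] yaw -81.6
side brass [192.3 164.5] cen [0.4654 0.2919] rect [466.5 293.1] [86.5 49.5] yaw 8.7
side brass [265.  151.1] cen [0.7239 0.2645] rect [722.3 269.2] [81.2 60.6] yaw 81.2
side steel [256.3 279.8] cen [ 0.4166 -0.2659] rect [ 417.6 -266.5] [32.6 78.7] yaw -61.0
side steel [251.7 243.5] cen [ 0.462  -0.1525] rect [ 464.2 -151.4] [94.3 43.9] yaw 9.4
side alu [201.3 189.2] cen [0.4385 0.1367] rect [437.5 139.9] [ 64.6 101.5] yaw -52.2
```

Request:
play_rows --pt "3 -3.6 0 0 0 0.065 6" --pt "3 -3.6 0 0 0 0.065 6" --pt "3 -3.6 0 0 0 0.065 6" --pt "3 -3.6 0 0 0 0.065 6" --pt "3 -3.6 0 0 0 0.065 6" --pt "3 -3.6 0 0 0 0.065 6" --pt "3 -3.6 0 0 0 0.065 6" --pt "2.8 -3.8 0 0 0 0.065 6" --pt "0 0 -4 0 0 0 6" --pt "0 0 -4 0 0 0 6" --pt "0 0 -4 0 0 0 6" --pt "0 0 -3 0 0 0 6" --pt "0 0 0 0 0 0 6" --pt "0 0 0 0 0 0 6" --grip_force 30

```text
time: 1.85
ee_pos: [0.4668, 0.2922, 0.0738]
eef_rot: [0.654, 0.757, 0.001, 0.0]
ft_force: [0.2, 0.1, 0.7]
width: 0.0597
```

```bash
python3 - <<'E'
from bench import r
import cv2
c=r.camera("wrist");cv2.imwrite('pics/w1.png',c['img'][:,:,::-1])
E
```

```text
(no output)
```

View pics/w1.png

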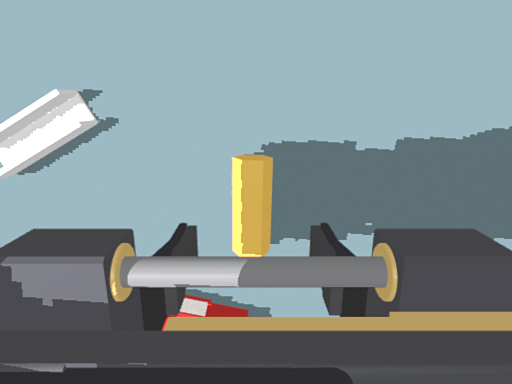

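The wrist view shows the hex at column 252, centred between the fingers (195 and 320) and aligned with them.

Request:
play_rows --pt "0 0 -3 0 0 0 6" --pt "0 0 -2.5 0 0 0 6" --pt "0 0 -1 0 0 0 6" --pt "0 0 -0.5 0 0 0 6" --pt "0 0 0 0 0 0 6" --pt "0 0 0 0 0 0 1.5" --pt "0 0 0 0 0 0 1.5" --pt "0 0 0 0 0 0 1.5" --pt "0 0 0 0 0 0 1.5" --pt "0 0 0 0 0 0 1.5" --pt "0 0 0 0 0 0 1.5"

```text
time: 3.28
ee_pos: [0.4663, 0.2918, 0.0027]
eef_rot: [0.654, 0.757, -0.0, 0.0]
ft_force: [0.0, -1.6, 2.5]
width: 0.0261
```

Request:
play_rows --pt "0 0 1 0 0 0 1.5" --pt "0 0 2 0 0 0 1.5" --pt "0 0 3 0 0 0 1.5" --pt "0 0 3 0 0 0 1.5" --pt "0 0 3 0 0 0 1.5" --pt "0 0 0 0 0 0 1.5"

```text
time: 4.03
ee_pos: [0.4673, 0.2927, 0.1249]
eef_rot: [0.654, 0.757, 0.002, 0.0]
ft_force: [0.3, 0.0, -4.4]
width: 0.026
```

```bash
python3 - <<'E'
from bench import r
import cv2
s=r.read_state();print(s['ee_pos'],s['width'],s['ft_force'])
c=r.camera("wrist")['img'];d=r.camera("side")['img']
cv2.imwrite('pics/w2.png',cv2.hconcat([cv2.resize(c[100:350,130:380],(400,400)),cv2.resize(d[80:220,150:290],(400,400))])[:,:,::-1])
E
```

```text
[0.46727052 0.29270815 0.12493163] 0.02595051757399921 [ 0.33638656  0.02195572 -4.44007345]
```

View pics/w2.png

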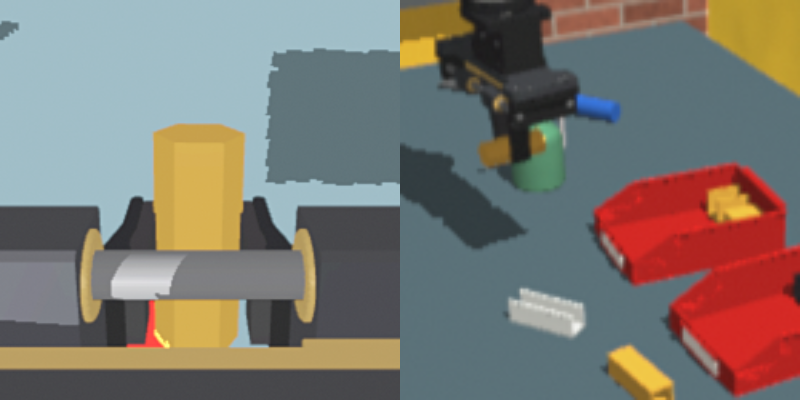

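The hex is held level, flat side down, between the pads. Next I carry it to the brass bin.

Request:
play_rows --pt "2 -0.5 0 0 0 -0.043 1.5" --pt "3.5 -0.8 0 0 0 -0.043 1.5" --pt "4 -0.9 0 0 0 -0.043 1.5" --pt "4 -1 0 0 0 -0.043 1.5" --pt "2 -0.5 0 0 0 -0.041 1.5" --pt "0 0 0 0 0 0 1.5" --pt "0 0 -2 0 0 0 1.5" --pt "0 0 -3 0 0 0 1.5" --pt "0 0 -3 0 0 0 1.5" --pt "0 0 -1.5 0 0 0 1.5" --pt "0 0 0 0 0 0 1.5" --pt "0 0 0 0 0 0 1.5"

```text
time: 5.62
ee_pos: [0.6218, 0.2553, 0.0287]
eef_rot: [0.73, 0.683, 0.001, 0.0]
ft_force: [-0.3, -0.1, -2.7]
width: 0.0259
```

```bash
python3 - <<'E'
from bench import r
import cv2
s=r.read_state();print(s['ee_pos'],s['width'],s['ft_force'])
c=r.camera("wrist")['img'];d=r.camera("side")['img']
cv2.imwrite('pics/w3.png',cv2.hconcat([cv2.resize(c,(450,400)),cv2.resize(d[100:200,200:300],(350,400))])[:,:,::-1])
E
```

```text
[0.62179238 0.2552697  0.02868527] 0.025925274593832315 [-0.34629588 -0.10171926 -2.67212282]
```

View pics/w3.png

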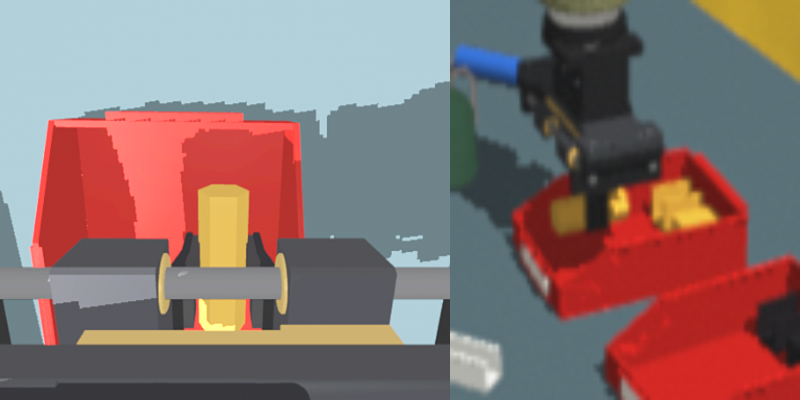

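The hex is inside the brass bin, in line with it, and both fingers clear the side wall (left panel, columns 175–265, wall at 300).

Request:
play_rows --pt "0 0 -1 0 0 0 1.5" --pt "0 0 -0.8 0 0 0 1.5" --pt "0 0 -0.3 0 0 0 1.5" --pt "0 0 -0.1 0 0 0 1.5" --pt "0 0 0 0 0 0 1.5" --pt "0 0 0 0 0 0 1.5"

```text
time: 6.48
ee_pos: [0.6214, 0.2549, 0.0058]
eef_rot: [0.73, 0.683, 0.0, 0.0]
ft_force: [-0.8, 0.3, 0.3]
width: 0.0257
```

Request:
play_rows --pt "0 0 0 0 0 0 3.7" --pt "0 0 0 0 0 0 3.7" --pt "0 0 0 0 0 0 3.7" --pt "0 0 1 0 0 0 3.7" --pt "0 0 3 0 0 0 3.7" --pt "0 0 4 0 0 0 3.7" --pt "0 0 4 0 0 0 5" --pt "-2 -1.2 0 0 0 -0.14 6" --pt "-3.2 -2 0 0 0 -0.14 6" --pt "-3.5 -2.2 0 0 0 -0.14 6" --pt "-3.5 -2.2 0 0 0 -0.14 6" --pt "-3.5 -2.2 0 0 0 -0.14 6" --pt "-2.5 -1.9 0 0 0 -0.14 6" --pt "0 0 -3 0 0 0 6" --pt "0 0 -2.5 0 0 0 6" --pt "0 0 0 0 0 0 6" --pt "0 0 0 0 0 0 6"

```text
time: 8.6
ee_pos: [0.4399, 0.1381, 0.0718]
eef_rot: [0.945, 0.326, 0.001, -0.0]
ft_force: [0.7, 0.0, 0.1]
width: 0.0599
```

```bash
cat > look.py <<'E'
import sys,cv2
from bench import r
s=r.read_state();print(s['ee_pos'].round(4) if hasattr(s['ee_pos'],'round') else s['ee_pos'])
c=r.camera("wrist")['img'];d=r.camera("top")['img']
cv2.imwrite(sys.argv[1],cv2.hconcat([cv2.resize(c,(400,300)),cv2.resize(d[105:255,150:380],(400,300))])[:,:,::-1])
E
python3 look.py pics/w4.png
```

```text
[0.4399 0.1381 0.0718]
```

View pics/w4.png

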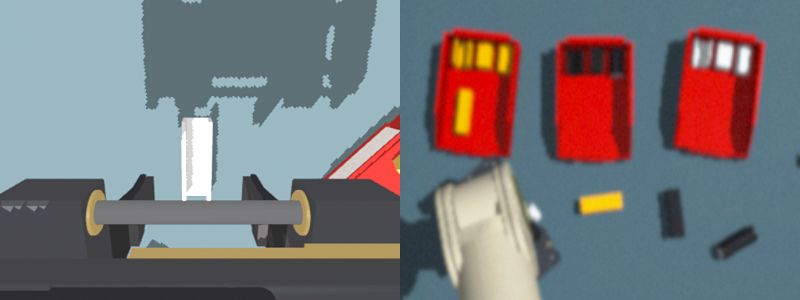

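The hex lies in line in the brass bin (right panel, 463,112). The channel is centred at column 197 and parallel to the pads.

Request:
play_rows --pt "0 0 -3 0 0 0 6" --pt "0 0 -2.4 0 0 0 6" --pt "0 0 -1 0 0 0 6" --pt "0 0 -0.4 0 0 0 6" --pt "0 0 0 0 0 0 6" --pt "0 0 0 0 0 0 1.8" --pt "0 0 0 0 0 0 1.8" --pt "0 0 0 0 0 0 1.8" --pt "0 0 0 0 0 0 1.8" --pt "0 0 0 0 0 0 1.8" --pt "0 0 0 0 0 0 1.8" --pt "0 0 1 0 0 0 1.8" --pt "0 0 3 0 0 0 1.8" --pt "0 0 4 0 0 0 1.8" --pt "0 0 4 0 0 0 1.8" --pt "0 0 0 0 0 0 1.8" --pt "0 0 0 0 0 0 1.8" --grip_force 15

```text
time: 10.82
ee_pos: [0.4389, 0.1378, 0.1224]
eef_rot: [0.945, 0.326, -0.0, -0.0]
ft_force: [-0.3, -0.8, -1.2]
width: 0.025
```

Request:
play_rows --pt "1 -2 0 0 0 0.077 1.8" --pt "2 -4 0 0 0 0.077 1.8" --pt "2.5 -4.5 0 0 0 0.077 1.8" --pt "2.5 -4.5 0 0 0 0.077 1.8" --pt "2.5 -4.5 0 0 0 0.077 1.8" --pt "2.5 -4.5 0 0 0 0.077 1.8" --pt "2.5 -4.5 0 0 0 0.077 1.8" --pt "2 -4 0 0 0 0.077 1.8" --pt "1.5 -2.4 0 0 0 0.077 1.8" --pt "0.5 -1 0 0 0 0.077 1.8" --pt "0 0 0 0 0 0 1.8" --pt "0 0 -2 0 0 0 1.8" --pt "0 0 -3 0 0 0 1.8" --pt "0 0 -3 0 0 0 1.8" --pt "0 0 -1.5 0 0 0 1.8" --pt "0 0 0 0 0 0 1.8" --pt "0 0 0 0 0 0 1.8"

```text
time: 12.95
ee_pos: [0.6348, -0.2212, 0.0286]
eef_rot: [0.754, 0.657, 0.0, 0.001]
ft_force: [0.3, -0.3, 0.4]
width: 0.0248
```

```bash
python3 look.py pics/w5.png
```

```text
[ 0.6348 -0.2212  0.0286]
```

View pics/w5.png

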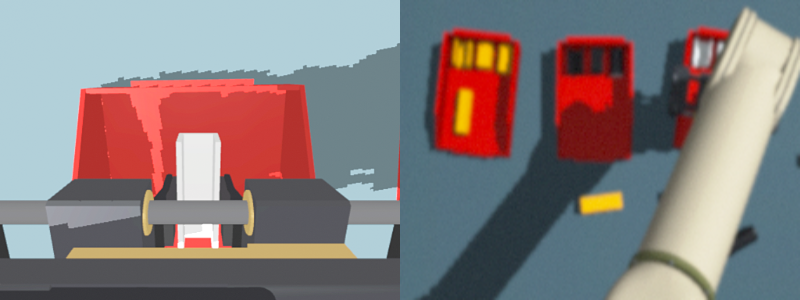

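The channel is centred in the aluminium bin (columns 177–217, walls at 80 and 310) and parallel to its sides.

Request:
play_rows --pt "0 0 -1 0 0 0 1.8" --pt "0 0 -0.8 0 0 0 1.8" --pt "0 0 -0.3 0 0 0 1.8" --pt "0 0 -0.15 0 0 0 1.8" --pt "0 0 0 0 0 0 1.8" --pt "0 0 0 0 0 0 1.8"

```text
time: 13.8
ee_pos: [0.6341, -0.2212, 0.0057]
eef_rot: [0.754, 0.657, 0.0, -0.0]
ft_force: [-3.6, 1.5, 6.4]
width: 0.0249
```

Request:
play_rows --pt "0 0 0 0 0 0 3.7" --pt "0 0 0 0 0 0 3.7" --pt "0 0 0 0 0 0 3.7" --pt "0 0 1 0 0 0 3.7" --pt "0 0 3 0 0 0 3.7" --pt "0 0 4 0 0 0 3.7" --pt "0 0 4 0 0 0 5" --pt "-1.5 2 0 0 0 -0.161 5.5" --pt "-2 2.7 0 0 0 -0.161 5.5" --pt "-2.2 2.8 0 0 0 -0.161 5.5" --pt "-2.2 2.9 0 0 0 -0.161 5.5" --pt "-2.2 2.9 0 0 0 -0.161 5.5" --pt "-2.1 2.9 0 0 0 -0.161 5.5" --pt "-2 2.7 0 0 0 -0.161 5.5" --pt "-1.5 2 0 0 0 -0.161 5.5" --pt "0 0 -3 0 0 0 5.5" --pt "0 0 -2.5 0 0 0 5.5" --pt "0 0 0 0 0 0 5.5" --pt "0 0 0 0 0 0 5.5" --grip_force 25

```text
time: 16.18
ee_pos: [0.4778, -0.0123, 0.0712]
eef_rot: [0.997, 0.073, 0.001, -0.0]
ft_force: [0.6, 1.1, 0.8]
width: 0.0549
```

```bash
python3 look.py pics/w6.png
```

```text
[ 0.4778 -0.0123  0.0712]
```

View pics/w6.png

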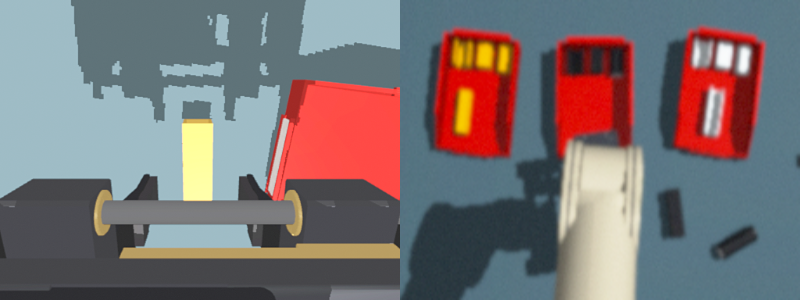

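The channel is straight in its bin (712,112). The tube is centred at column 198 and the bin lip is clear of the right finger.

Request:
play_rows --pt "0 0 -3 0 0 0 5.5" --pt "0 0 -2.4 0 0 0 5.5" --pt "0 0 -1 0 0 0 5.5" --pt "0 0 -0.4 0 0 0 5.5" --pt "0 0 0 0 0 0 5.5" --pt "0 0 0 0 0 0 1.5" --pt "0 0 0 0 0 0 1.5" --pt "0 0 0 0 0 0 1.5" --pt "0 0 0 0 0 0 1.5" --pt "0 0 0 0 0 0 1.5" --pt "0 0 0 0 0 0 1.5" --pt "0 0 1 0 0 0 1.5" --pt "0 0 3 0 0 0 1.5" --pt "0 0 4 0 0 0 1.5" --pt "0 0 4 0 0 0 1.5" --pt "0 0 0 0 0 0 1.5" --pt "0 0 0 0 0 0 1.5"

```text
time: 18.4
ee_pos: [0.4768, -0.0121, 0.1217]
eef_rot: [0.997, 0.073, -0.0, -0.0]
ft_force: [-0.1, 0.5, -1.0]
width: 0.025
```

Request:
play_rows --pt "1 1.5 0 0 0 0.151 1.5" --pt "1.5 2.5 0 0 0 0.151 1.5" --pt "1.8 2.6 0 0 0 0.151 1.5" --pt "1.8 2.6 0 0 0 0.151 1.5" --pt "1.8 2.6 0 0 0 0.151 1.5" --pt "1.8 2.6 0 0 0 0.151 1.5" --pt "1.8 2.6 0 0 0 0.151 1.5" --pt "1.6 2.5 0 0 0 0.15 1.5" --pt "1 1.7 0 0 0 0.15 1.5" --pt "0 0 0 0 0 0 1.5" --pt "0 0 -2 0 0 0 1.5" --pt "0 0 -3 0 0 0 1.5" --pt "0 0 -3 0 0 0 1.5" --pt "0 0 -1.2 0 0 0 1.5" --pt "0 0 0 0 0 0 1.5" --pt "0 0 0 0 0 0 1.5"

```text
time: 20.4
ee_pos: [0.6189, 0.1998, 0.0311]
eef_rot: [0.731, 0.682, 0.001, 0.0]
ft_force: [0.5, -0.1, -1.1]
width: 0.0247
```

```bash
python3 look.py pics/w7.png
```

```text
[0.6189 0.1998 0.0311]
```

View pics/w7.png

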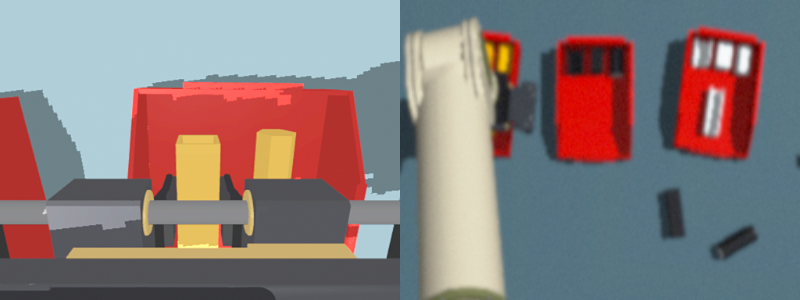

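The tube sits between the bin wall and the hex with room on both sides (fingers at columns 160–240, hex from 255, wall at about 130).

Request:
play_rows --pt "0 0 -1.2 0 0 0 1.5" --pt "0 0 -0.8 0 0 0 1.5" --pt "0 0 -0.3 0 0 0 1.5" --pt "0 0 -0.2 0 0 0 1.5" --pt "0 0 0 0 0 0 1.5" --pt "0 0 0 0 0 0 1.5"

```text
time: 21.25
ee_pos: [0.6184, 0.1999, 0.0053]
eef_rot: [0.731, 0.683, 0.0, 0.0]
ft_force: [-0.5, -1.3, -0.0]
width: 0.0249
```

Request:
play_rows --pt "0 0 0 0 0 0 3.7" --pt "0 0 0 0 0 0 3.7" --pt "0 0 0 0 0 0 3.7" --pt "0 0 1 0 0 0 3.7" --pt "0 0 3 0 0 0 3.7" --pt "0 0 4 0 0 0 3.7" --pt "0 0 4 0 0 0 5" --pt "-1 -2.4 0 0 0 0.025 6" --pt "-2 -4 0 0 0 0.025 6" --pt "-2 -4.5 0 0 0 0.025 6" --pt "-2 -4.5 0 0 0 0.025 6" --pt "-2 -4.5 0 0 0 0.025 6" --pt "-2 -4.5 0 0 0 0.025 6" --pt "-2 -4.4 0 0 0 0.025 6" --pt "-1.5 -4 0 0 0 0.025 6" --pt "-1 -2 0 0 0 0.025 6" --pt "0 0 -3 0 0 0 6" --pt "0 0 -2.5 0 0 0 6" --pt "0 0 0 0 0 0 6" --pt "0 0 0 0 0 0 6"

```text
time: 23.75
ee_pos: [0.4639, -0.1483, 0.0713]
eef_rot: [0.649, 0.76, 0.0, 0.001]
ft_force: [-0.4, -0.3, 0.1]
width: 0.0598
```

```bash
python3 look.py pics/w8.png
```

```text
[ 0.4639 -0.1483  0.0713]
```

View pics/w8.png

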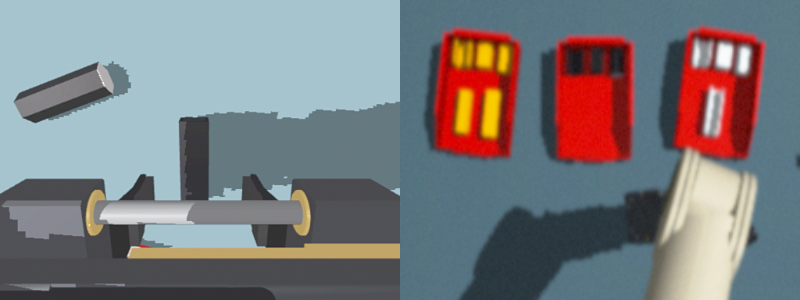

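Both brass pieces lie side by side in their bin. The steel tube is at column 194, about 3 mm to the -y side, and well aligned.

Request:
play_rows --pt "0 -0.3 -3 0 0 0 6" --pt "0 0 -2.4 0 0 0 6" --pt "0 0 -1 0 0 0 6" --pt "0 0 -0.4 0 0 0 6" --pt "0 0 0 0 0 0 6" --pt "0 0 0 0 0 0 1.5" --pt "0 0 0 0 0 0 1.5" --pt "0 0 0 0 0 0 1.5" --pt "0 0 0 0 0 0 1.5" --pt "0 0 0 0 0 0 1.5" --pt "0 0 0 0 0 0 1.5" --pt "0 0 1 0 0 0 1.5" --pt "0 0 3 0 0 0 1.5" --pt "0 0 4 0 0 0 1.5" --pt "0 0 4 0 0 0 1.5" --pt "0 0 0 0 0 0 1.5" --pt "0 0 0 0 0 0 1.5"

```text
time: 25.98
ee_pos: [0.4628, -0.151, 0.1217]
eef_rot: [0.649, 0.76, 0.0, -0.0]
ft_force: [1.2, -0.0, -1.1]
width: 0.0249
```

Request:
play_rows --pt "1.5 2 0 0 0 -0.02 1.5" --pt "2.5 3 0 0 0 -0.02 1.5" --pt "3 3.5 0 0 0 -0.02 1.5" --pt "3 3.5 0 0 0 -0.02 1.5" --pt "2.5 3 0 0 0 -0.02 1.5" --pt "2 2.3 0 0 0 -0.02 1.5" --pt "1 1.2 0 0 0 -0.02 1.5" --pt "0 0 0 0 0 0 1.5" --pt "0 0 -2 0 0 0 1.5" --pt "0 0 -3 0 0 0 1.5" --pt "0 0 -3 0 0 0 1.5" --pt "0 0 -1.2 0 0 0 1.5" --pt "0 0 0 0 0 0 1.5" --pt "0 0 0 0 0 0 1.5"

```text
time: 27.72
ee_pos: [0.6188, 0.0336, 0.0311]
eef_rot: [0.701, 0.713, 0.001, 0.0]
ft_force: [0.4, -0.2, -2.0]
width: 0.0248
```

```bash
python3 look.py pics/w9.png
```

```text
[0.6188 0.0336 0.0311]
```

View pics/w9.png

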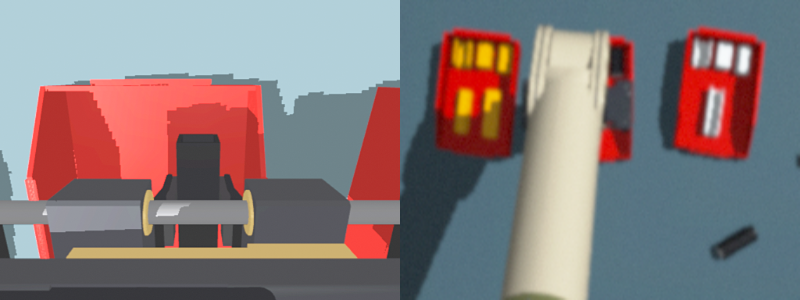

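The tube is inside the steel bin, with the right finger (column 240) clear of the wall (262).

Request:
play_rows --pt "0 0 -1.2 0 0 0 1.5" --pt "0 0 -0.8 0 0 0 1.5" --pt "0 0 -0.3 0 0 0 1.5" --pt "0 0 -0.2 0 0 0 1.5" --pt "0 0 0 0 0 0 1.5" --pt "0 0 0 0 0 0 1.5"

```text
time: 28.58
ee_pos: [0.6184, 0.0339, 0.0052]
eef_rot: [0.701, 0.713, 0.0, 0.0]
ft_force: [-0.1, -0.4, 0.0]
width: 0.0249
```

Request:
play_rows --pt "0 0 0 0 0 0 3.7" --pt "0 0 0 0 0 0 3.7" --pt "0 0 0 0 0 0 3.7" --pt "0 0 1 0 0 0 3.7" --pt "0 0 3 0 0 0 3.7" --pt "0 0 4 0 0 0 3.7" --pt "0 0 4 0 0 0 5" --pt "-1.2 -1.9 0 0 0 -0.121 6" --pt "-2.3 -3.5 0 0 0 -0.121 6" --pt "-2.6 -3.8 0 0 0 -0.121 6" --pt "-2.6 -3.8 0 0 0 -0.121 6" --pt "-2.6 -3.8 0 0 0 -0.121 6" --pt "-2.6 -3.8 0 0 0 -0.121 6" --pt "-2.4 -3.7 0 0 0 -0.121 6" --pt "-2.3 -3.5 0 0 0 -0.121 6" --pt "-1.2 -2.1 0 0 0 -0.121 6" --pt "0 0 -3 0 0 0 6" --pt "0 0 -2.5 0 0 0 6" --pt "0 0 0 0 0 0 6" --pt "0 0 0 0 0 0 6" --grip_force 30

```text
time: 31.08
ee_pos: [0.4207, -0.2655, 0.0712]
eef_rot: [0.969, 0.247, 0.001, 0.0]
ft_force: [-0.2, 0.2, -0.6]
width: 0.0601
```

```bash
python3 look.py pics/w10.png
```

```text
[ 0.4207 -0.2655  0.0712]
```

View pics/w10.png

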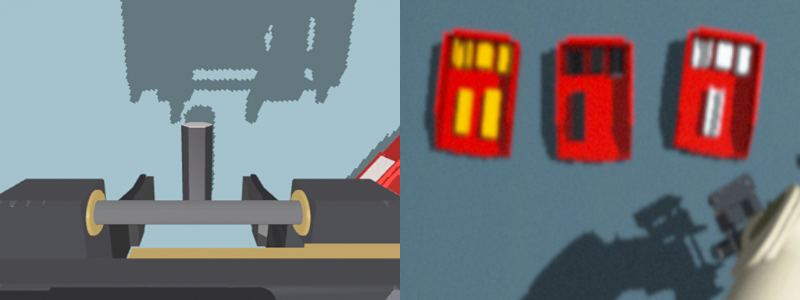

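The steel tube is in place (576,116). The steel hex is centred at column 198 and aligned.

Request:
play_rows --pt "0 0 -3 0 0 0 6" --pt "0 0 -2.4 0 0 0 6" --pt "0 0 -1 0 0 0 6" --pt "0 0 -0.4 0 0 0 6" --pt "0 0 0 0 0 0 6" --pt "0 0 0 0 0 0 1.5" --pt "0 0 0 0 0 0 1.5" --pt "0 0 0 0 0 0 1.5" --pt "0 0 0 0 0 0 1.5" --pt "0 0 0 0 0 0 1.5" --pt "0 0 0 0 0 0 1.5" --pt "0 0 1 0 0 0 1.5" --pt "0 0 3 0 0 0 1.5" --pt "0 0 4 0 0 0 1.5" --pt "0 0 4 0 0 0 1.5" --pt "0 0 0 0 0 0 1.5" --pt "0 0 0 0 0 0 1.5"

```text
time: 33.3
ee_pos: [0.4198, -0.2646, 0.1215]
eef_rot: [0.969, 0.247, -0.0, -0.0]
ft_force: [0.2, -0.5, -2.8]
width: 0.0261
```

Request:
play_rows --pt "1.2 1.5 0 0 0 0.121 1.5" --pt "2.2 2.7 0 0 0 0.121 1.5" --pt "2.6 3.2 0 0 0 0.121 1.5" --pt "2.6 3.2 0 0 0 0.121 1.5" --pt "2.6 3.2 0 0 0 0.121 1.5" --pt "2.6 3.2 0 0 0 0.121 1.5" --pt "2.6 3.2 0 0 0 0.121 1.5" --pt "2.2 2.6 0 0 0 0.121 1.5" --pt "1.3 1.5 0 0 0 0.121 1.5" --pt "0 0 0 0 0 0 1.5" --pt "0 0 -2 0 0 0 1.5" --pt "0 0 -3 0 0 0 1.5" --pt "0 0 -3 0 0 0 1.5" --pt "0 0 -1.2 0 0 0 1.5" --pt "0 0 0 0 0 0 1.5" --pt "0 0 0 0 0 0 1.5"

```text
time: 35.3
ee_pos: [0.6198, -0.0225, 0.0311]
eef_rot: [0.701, 0.713, 0.001, 0.0]
ft_force: [0.2, 0.1, -2.4]
width: 0.0263
```

```bash
python3 look.py pics/w11.png
```

```text
[ 0.6198 -0.0225  0.0311]
```

View pics/w11.png

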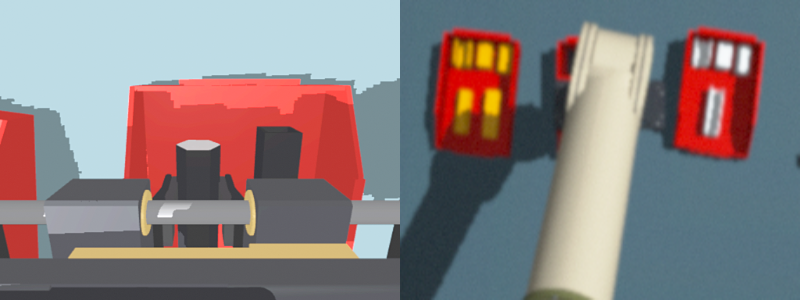

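The steel hex is held level in the steel bin. The tube (column 258 on) and the wall (130) are both clear.

Request:
play_rows --pt "0 0 -1.2 0 0 0 1.5" --pt "0 0 -0.8 0 0 0 1.5" --pt "0 0 -0.3 0 0 0 1.5" --pt "0 0 -0.2 0 0 0 1.5" --pt "0 0 0 0 0 0 1.5" --pt "0 0 0 0 0 0 1.5"

```text
time: 36.15
ee_pos: [0.6194, -0.0222, 0.0053]
eef_rot: [0.701, 0.713, 0.0, 0.0]
ft_force: [-1.4, -0.0, -2.0]
width: 0.0259
```

Request:
play_rows --pt "0 0 -0.05 0 0 0 1.5" --pt "0 0 0 0 0 0 1.5" --pt "0 0 0 0 0 0 1.5"

```text
time: 36.52
ee_pos: [0.6195, -0.0222, 0.0052]
eef_rot: [0.701, 0.713, 0.0, 0.0]
ft_force: [-3.6, 0.4, 5.8]
width: 0.0261
```

Contact with the floor is confirmed. Next I release, lift, and back the arm away for a final look.

Request:
play_rows --pt "0 0 0 0 0 0 3.7" --pt "0 0 0 0 0 0 3.7" --pt "0 0 0 0 0 0 3.7" --pt "0 0 1 0 0 0 3.7" --pt "0 0 3 0 0 0 3.7" --pt "0 0 4 0 0 0 3.7" --pt "0 0 4 0 0 0 5" --pt "0 0 4 0 0 0 6" --pt "-3 -3 3 0 0 0 6" --pt "-3 -4 0 0 0 0 6" --pt "-3 -4.5 0 0 0 0 6" --pt "-3 -4.5 0 0 0 0 6" --pt "-3 -4.5 0 0 0 0 6" --pt "-2 -4.5 0 0 0 0 6" --pt "-2 -4.5 0 0 0 0 6" --pt "0 -4.5 0 0 0 0 6" --pt "0 -4 0 0 0 0 6" --pt "0 0 0 0 0 0 6" --pt "0 0 0 0 0 0 6"

```text
time: 38.9
ee_pos: [0.4293, -0.4017, 0.1948]
eef_rot: [0.701, 0.713, 0.0, -0.0]
ft_force: [-0.2, 0.6, -1.0]
width: 0.0601
```

```bash
python3 - <<'E'
from bench import r
import pickle;from h import *
s=r.read_state();print(s['time'],s['ee_pos'])
d0=pickle.load(open('d0.pkl','rb'));t=r.camera('top');sd=r.camera('side')
cv2.imwrite('pics/end.png',cv2.vconcat([cv2.resize(t['img'][105:215,90:440],(800,251)),cv2.resize(sd['img'][110:340,160:450],(400,317)).repeat(2,1)[:,:800]])[:,:,::-1])
B=dict(brass=((645,226),-3.9),steel=((643,6.5),1),alu=((659,-224.5),-7.8))
M=masks(t)
for k,(c,y) in B.items():
  for b in blobs(M[k],40,700):
    w=ray(t,b[:,0].astype(float),.02)[:,:2]*1000
    a=np.radians(y);q=(w-c)@np.array([[np.cos(a),-np.sin(a)],[np.sin(a),np.cos(a)]])
    p,sz,an=cv2.minAreaRect(q.astype(np.float32));an=an if sz[0]>sz[1] else an+90
    if abs(p[0])<60 and abs(p[1])<66: print(k,'bin xy',np.round(p),'size',np.round(sz),'yaw',round((an+90)%180-90))
for box in [(slice(160,200),slice(95,140)),(slice(140,195),slice(375,420))]:
  print('bystander diff',np.abs(t['img'][box].astype(int)-d0['top']['img'][box]).mean())
E
```

```text
38.9 [ 0.429284   -0.40166088  0.19477628]
brass bin xy [-24. -27.] size [79. 33.] yaw 0
brass bin xy [-26.  27.] size [29. 73.] yaw -2
steel bin xy [-22. -26.] size [63. 20.] yaw 0
steel bin xy [-23.  30.] size [70. 13.] yaw 1
alu bin xy [-28.   2.] size [28. 73.] yaw 0
bystander diff 4.730925925925926
bystander diff 5.201481481481482
```

View pics/end.png

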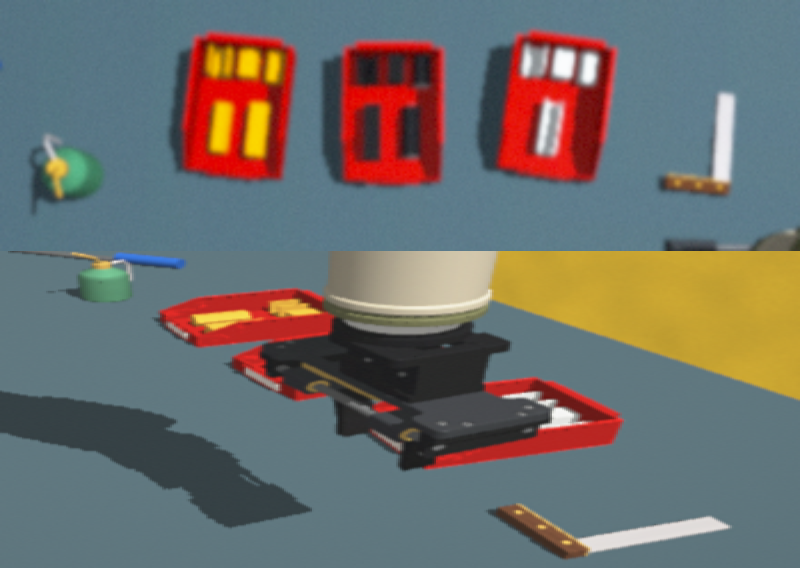

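All five pieces are in the right bins, the bystanders have not moved and the gripper is clear. I'm handing the job in.

```bash
python3 -c "
from bench import r
print(r.close_job(), r.read_state()['time'])"
```

```text
the job is handed in; nothing more can be done
the job is handed in; nothing more can be done
```

All five offcuts are in the bin of their own metal: two brass side by side, two steel side by side, and the aluminium channel alone. I lowered each one to the bin floor before opening the fingers, and handed the job in at about 39 s of the 128 s allowed.

- **Position:** in the last top view the piece centres lay at bin x -22 to -28 mm and bin y within 30 mm. Every piece was within about 2° of the bin's length.
- **Bystanders and gripper:** the oil can and try square showed no visible movement, and the gripper was clear of everything.
- **Weaker checks:**
  - The two steel pieces showed only partly in the colour mask because of shadow, measuring 63 x 20 mm and 70 x 13 mm. Their positions are a few millimetres less certain but well inside the limits.
  - The arm hid the steel bin in the last side view. That the steel pieces lie flat rests on the set-down height, the hex's contact force and the top view.
  - Both hexes read about 26 mm between the fingers instead of 27.7 mm. I did not find out why, but both looked level while held.

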